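# Sort the stripped roller parts into their trays

## Task

Sort the parts of the stripped roller end into their trays, keeping the clean bearing parts ahead of the rubber: first the silver bearing cup into the round dish, then the brass grease nipple adapter into the small square tray, and only after that the two black rubber mounts into the long tray, one in each bay, whichever you like. Every part must end up standing upright and flat on the floor of its tray, set down rather than dropped. Keep off the test rig with its freshly coated blue roller and red button, and leave the grease can and the wrench where they are.

Things in the scene. Friction and masses are not known exactly. Their poses are not given: they have to be found in the camera images.
- cup: Silver aluminium bearing cup, loose: a plain round cup, outer diameter 56 mm, 32 mm tall, wall 7 mm, open at the top, standing upright on the cart. Origin: centre of its underside; z up. Grip it across the outside. About 0.13 kg.
- adapter: Brass grease nipple adapter, loose, standing upright, 47 mm tall: hexagonal foot 30 mm across flats (35 mm across corners) and 10 mm high, above it a round barrel 22 mm in diameter from 10 to 34 mm height, on top a small nipple 12 mm across. Origin: centre of its underside; z up. Grip it by the barrel. About 0.12 kg.
- mount_a: Black rubber isolation mount, loose, standing upright: plain cylinder 50 mm in diameter and 35 mm tall, with a 10 mm thick steel stud standing 13 mm up from the middle of its top. Origin: centre of its underside; z up. About 0.14 kg.
- mount_b: The second black rubber isolation mount, identical to mount_a. Origin: centre of its underside; z up.
- dish: Round white plastic dish for the bearing cup, fixed to the cart: outer diameter 90 mm, inner diameter 82 mm, floor 4 mm above the cart top, rim 10 mm above the cart top. Origin: centre of its underside, on the cart top; z up.
- square_tray: Small square white plastic tray for the adapter, fixed to the cart: 62 mm square outside, 54 mm inside, floor 4 mm and rim 10 mm above the cart top. Origin: centre of its underside, on the cart top; x and y along its sides, z up.
- long_tray: Long white plastic tray for the mounts, fixed to the cart: 86 mm along its x by 168 mm along its y outside, floor 4 mm and rim 10 mm above the cart top. A 4 mm middle wall as high as the rim splits it into two bays, 78 by 78 mm inside, centred at y = +41 mm and y = -41 mm. Origin: centre of its underside, on the cart top; z up.
- rig: Test rig, fixed at the far side of the cart; not to be touched. Base 100 mm (x) by 860 mm (y), with a freshly coated blue roller (diameter 64 mm, 610 mm long along y, axis 78 mm up) between grey brackets 112 mm high; at y = +391 mm a grey box with a large red push button, about 100 mm high in all. Origin: on the cart top, 180 mm before (-x of) the roller's middle.
- grease_can: Grey grease can, loose bystander, 66 mm in diameter and 100 mm tall. Origin: centre of its underside. To be left alone.
- wrench: Steel wrench, loose bystander, 200 mm long, lying flat along its own x. To be left alone.
Mind the look-alikes: they are no part of the job. What is shaped like the mount_b but orange is not meant.

How it is judged:
On the way, in this order (a step that is already met when the one before it is completed fails the run):
1. the bearing cup stands released in the round dish (x of cup in the frame of dish between -0.016 and 0.016 m and y of cup in the frame of dish between -0.016 and 0.016 m and z of cup in the frame of dish between 0.001 and 0.007 m and angle between cup's own z axis and vertical below 0.12 rad and contact force between the fingers and cup below 0.1 N), for 0.2 s.
2. then the adapter stands released in the small square tray (x of adapter in the frame of square_tray between -0.016 and 0.016 m and y of adapter in the frame of square_tray between -0.016 and 0.016 m and z of adapter in the frame of square_tray between 0.001 and 0.007 m and angle between adapter's own z axis and vertical below 0.12 rad and contact force between the fingers and adapter below 0.1 N), for 0.2 s.
3. then one of the mounts stands released in a bay of the long tray (((x of mount_a in the frame of long_tray between -0.016 and 0.016 m and y of mount_a in the frame of long_tray between 0.025 and 0.057 m and z of mount_a in the frame of long_tray between 0.001 and 0.007 m and angle between mount_a's own z axis and vertical below 0.12 rad and contact force between the fingers and mount_a below 0.1 N) or (x of mount_a in the frame of long_tray between -0.016 and 0.016 m and y of mount_a in the frame of long_tray between -0.057 and -0.025 m and z of mount_a in the frame of long_tray between 0.001 and 0.007 m and angle between mount_a's own z axis and vertical below 0.12 rad and contact force between the fingers and mount_a below 0.1 N) or (x of mount_b in the frame of long_tray between -0.016 and 0.016 m and y of mount_b in the frame of long_tray between 0.025 and 0.057 m and z of mount_b in the frame of long_tray between 0.001 and 0.007 m and angle between mount_b's own z axis and vertical below 0.12 rad and contact force between the fingers and mount_b below 0.1 N) or (x of mount_b in the frame of long_tray between -0.016 and 0.016 m and y of mount_b in the frame of long_tray between -0.057 and -0.025 m and z of mount_b in the frame of long_tray between 0.001 and 0.007 m and angle between mount_b's own z axis and vertical below 0.12 rad and contact force between the fingers and mount_b below 0.1 N))), for 0.2 s.
At the end, for the whole second after the job is handed in: Cup in the dish, adapter in the square tray, one mount in each bay of the long tray: each within 16 mm of its place's middle along both tray axes, underside 1 to 7 mm above the cart top, tilt under 0.12 rad, released, at rest (under 0.02 m/s, 0.2 rad/s) (all of step 1 and all of step 2 and ((x of mount_a in the frame of long_tray between -0.016 and 0.016 m and y of mount_a in the frame of long_tray between 0.025 and 0.057 m and z of mount_a in the frame of long_tray between 0.001 and 0.007 m and angle between each of mount_a, mount_b's own z axis and vertical below 0.12 rad and x of mount_b in the frame of long_tray between -0.016 and 0.016 m and y of mount_b in the frame of long_tray between -0.057 and -0.025 m and z of mount_b in the frame of long_tray between 0.001 and 0.007 m) or (x of mount_a in the frame of long_tray between -0.016 and 0.016 m and y of mount_a in the frame of long_tray between -0.057 and -0.025 m and z of mount_a in the frame of long_tray between 0.001 and 0.007 m and angle between each of mount_a, mount_b's own z axis and vertical below 0.12 rad and x of mount_b in the frame of long_tray between -0.016 and 0.016 m and y of mount_b in the frame of long_tray between 0.025 and 0.057 m and z of mount_b in the frame of long_tray between 0.001 and 0.007 m)) and linear speed of each of cup, adapter, mount_a, mount_b below 0.02 m/s and angular speed of each of cup, adapter, mount_a, mount_b below 0.2 rad/s and contact force between the fingers and mount_a below 0.1 N and contact force between the fingers and mount_b below 0.1 N); the robot touches nothing.
It fails at once if a part is in the air, more than 30 mm up, without being held by the fingers (dropped or thrown) ((height (world z) of cup above 0.03 m and contact force between the fingers and cup below 0.02 N) or (height (world z) of adapter above 0.03 m and contact force between the fingers and adapter below 0.02 N) or (height (world z) of mount_a above 0.03 m and contact force between the fingers and mount_a below 0.02 N) or (height (world z) of mount_b above 0.03 m and contact force between the fingers and mount_b below 0.02 N)).
It fails at once if the test rig, its coated roller or its button is touched (over 0.5 N) (contact force between rig and anything else above 0.5 N).
It fails at once if the grease can or the wrench is moved by more than 15 mm (distance of any of grease_can, wrench from where it was at the start of the episode above 0.015 m).
It also fails if it takes over 102 s, if anything falls off the work surface, if the arm or the gripper's body presses on something with over 40 N, if the wrist force passes 120 N, or if a joint passes its speed limit or range.

## Robot

A 7-joint arm with a two-finger parallel gripper is mounted at the origin on the work surface. World frame = base frame: x ahead of the robot, y to its left, z up, the work surface at z = 0. Lengths are in m, angles in rad, forces in N, time in s.
With the tool pointing down it reaches from about 0.425 to 0.925 m from the base axis. Payload 6.8 kg.
Tool frame: the origin (TCP) lies at the very end of the fingers, on their centre line; the grasp point (between the pads) lies 19 mm behind it; z points along the fingers, y is the direction in which the jaws open and shut (so a half turn about z gives the same grasp; the last joint's range is limited). The gripper opens to 88 mm and grips with 3 to 60 N. Pads are 20 mm wide; open, the fingers measure 115 mm over their backs; the gripper's body (75 mm by 178 mm) begins 61 mm behind the grasp point.
Start: joints at [1.002, 0.477, 0.022, 1.555, -0.011, 1.109, -0.083], TCP at [0.3, -0.605, 0.223] pointing down, gripper open.
Joint ranges: [-2.96, 2.96], [-0.34, 2.1], [-1.41, 1.46], [0.24, 2.44], [-1.37, 4.51], [0.17, 1.92], [-2.96, 2.96]. Speed limits (rad/s): [2.39, 2.39, 3.14, 3.14, 3.14, 3.14, 3.14].

## Interface

Orientations are given as a rotation vector (axis times angle).
In Python, from cell import sensors, read_camera, calibration, bot, nets gives the robot as it stands.
- The arm moves only by the tool play_rows, never from a script. Its argument "series" is a list of rows, each a list of 6 numbers: the shift along the world's x, y, z in cm, then the turn, a rotation vector about the world's x, y, z in degrees. In form: [[tx, ty, tz, ax, ay, az], ...]. A call has 1 to 12 rows; each row is the pose to reach, as a shift and turn from the pose commanded when the call began; what a row does not reach only later rows make up. A row lasts 1/10 s, in which the tool goes at most 50 mm and 8.59 degrees, less where a joint would pass 70% of its speed; a pose out of reach is approached as far as the arm can. A call with a gripper value outside its range is refused whole. "hand" is the closure, from 0 (fully open) to 1 (shut), set as the call begins (left out, the last holds). The fingers move at their own pace and stop on an object; the grip force is fixed at half the most. Time passes only in rows, so rows that repeat a pose let the fingers close. It gives the time, the measured TCP pose, the force and the opening at its end, in the units of the state.
- sensors.get_obs(): the state, without advancing time (a new reading comes with each control period).
- read_camera(name): name is "side" or "top" or "wrist"; returns the picture (480x640x3 uint8, blue, green, red); there is no depth.
- calibration(name): a dict with "fx", "fy", "cx", "cy" (pixels), "T" (4x4, takes a point from camera to world coordinates); the wrist camera has in their place "tool_from_camera" (4x4, takes a point from camera to tool coordinates, whose origin is the TCP and whose axes are the flange's). Camera axes: x right, y up, looking along -z (the intrinsics and any distortion apply to the point x, -y, -z); pixel columns grow to the right and rows downward; lengths in m; the calibration is good to about 2 mm. The wrist camera is an equidistant fisheye: a pixel r from the principal point sees the ray r / f radians off the axis. A picture is of the moment at which its call begins: read the wrist's pose just before it. calibration takes no time and is no camera call.
- bot.sign_off(): hands the job in, once; it reports no verdict.
Trained networks look in the newest picture that a camera, given by its name, has taken for a name from the list of things; names that differ only in an ending like _2 or _b are one class to them, and where a whole thing is asked for, a point or a joint stands for the part that bears it (a point fixed in the world has none). Each returns a list of dicts, best first, with "confidence" (0 to 1); they miss things now and then, are a little off and sometimes report something else, mostly with a low value. They report only what shows in the picture. A call takes as long as a camera call. They do not tell look-alikes from the thing itself.
- nets.masks_of(camera, name): "region" (480x640 bool, what is visible of it) and "extent" ([left, top, right, bottom] in pixels, round what is visible of it).
The state is a dict: "time": time; "qpos": joint angles; "qd": joint speeds; "joint_torque": joint torques, N m; "tool_pos": TCP position; "tool_rot": TCP orientation; "ft_force": force on the tool from outside, world axes, zero at the start; "wrist_torque": the same for the moment, N m; "width": opening from 0.0 (shut) to 1.0 (fully open).
Only numpy, scipy, OpenCV 4.12 (cv2) and the standard library are available. Lean on these libraries where they do the work, as an engineer would, in place of code of your own. Each camera call takes 0.05 s, during which the arm holds its last target.

## Working session

There is one attempt and no reset: what is moved stays moved. The work goes in short steps, Python scripts to look and compute and a tool call to move; the robot and the scene stay as the last step left them, time stands still between calls to the robot, and variables do not carry over. Pictures are saved under pics/ and viewed, and the job is handed in when it is done.

Besides the shell and the picture viewer there is one more tool, called after "Emit:" by a JSON object that holds its "method" and its "body", one argument or row to a line. play_rows: Moves the arm, as the interface text tells. Its arguments: {"type":"object","properties":{"series":{"type":"array"},"hand":{"type":"number"}},"required":["series"]}

```bash
mkdir -p pics; ls
python3 - <<'E'
from cell import sensors, read_camera, calibration, bot, nets
import cv2,numpy as np
np.set_printoptions(precision=4,suppress=True)
o=sensors.get_obs()
print({k:np.round(v,3) for k,v in o.items()})
for n in ['top','side','wrist']:
    im=read_camera(n); cv2.imwrite(f'pics/{n}0.png',im)
    print(n,calibration(n))
E
```

```text
pics
{'time': np.float64(0.0), 'qpos': array([ 1.002,  0.478,  0.022,  1.556, -0.011,  1.109, -0.083]), 'qd': array([-0.001,  0.   , -0.001,  0.003,  0.001,  0.   ,  0.   ]), 'joint_torque': array([  0.   , -58.286,   1.534, -27.261,  -0.055,   0.017,   0.   ]), 'tool_pos': array([ 0.3  , -0.604,  0.222]), 'tool_rot': array([-3.057, -0.717,  0.001]), 'ft_force': array([-0.722, -0.502, -0.133]), 'wrist_torque': array([ 0.011, -0.024, -0.024]), 'width': np.float64(0.996)}
top {'fx': 599.8792050544928, 'fy': 599.8792050544928, 'cx': 327.46445556612895, 'cy': 242.544989304891, 'T': array([[-0.0258,  0.9956, -0.0905,  0.4119],
       [-0.9997, -0.0258,  0.0018,  0.0216],
       [-0.0005,  0.0906,  0.9959,  1.5352],
       [ 0.    ,  0.    ,  0.    ,  1.    ]])}
side {'fx': 614.9506251221525, 'fy': 614.9506251221525, 'cx': 322.2356826901134, 'cy': 234.84417011077684, 'T': array([[ 0.7187,  0.4131, -0.5593, -0.4002],
       [-0.6951,  0.447 , -0.5631, -0.9279],
       [ 0.0174,  0.7934,  0.6084,  1.0688],
       [ 0.    ,  0.    ,  0.    ,  1.    ]])}
wrist {'fx': 371.64829954431775, 'fy': 371.64829954431775, 'cx': 319.92353656267693, 'cy': 245.48074660125295, 'tool_from_camera': array([[ 0.0002,  0.9709,  0.2396,  0.0642],
       [ 1.    , -0.0001, -0.0003,  0.0001],
       [-0.0002,  0.2396, -0.9709, -0.1631],
       [ 0.    ,  0.    ,  0.    ,  1.    ]])}
```

View pics/top0.png

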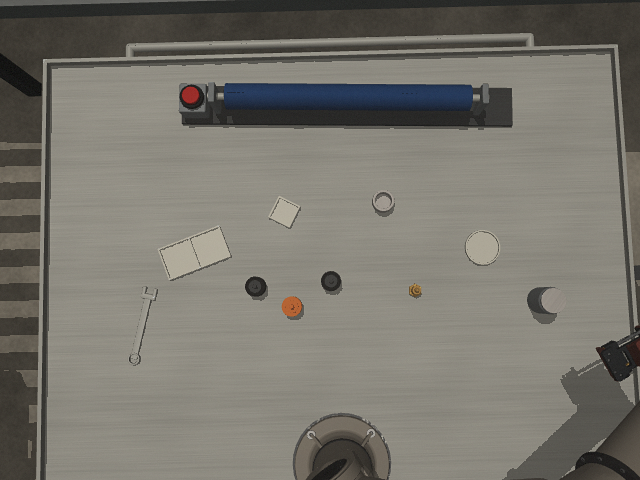

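View pics/side0.png

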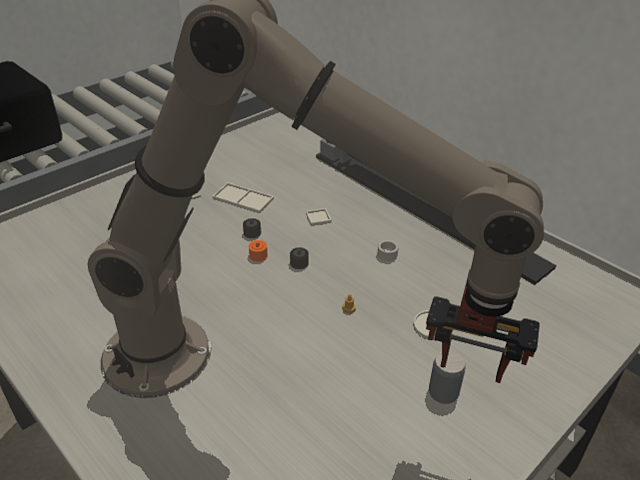

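View pics/wrist0.png

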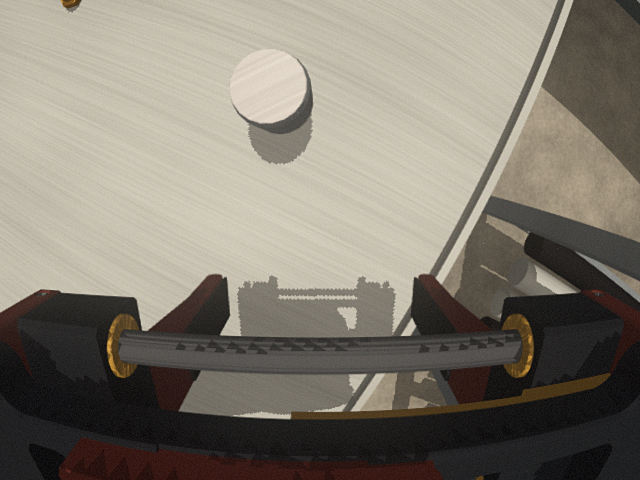

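The top view shows these things, by pixel:
- Parts: cup (383,202), adapter (415,290), black mounts (256,286) and (331,281).
- Trays: dish (482,248), square tray (285,212), long tray (195,252).
- Bystanders: wrench (142,325), can (550,300), and the rig along the top with its button at (191,96).
- Possible mix-ups: the orange cylinder (292,307) against the mounts, the pale can top or the dish against the cup, and the gold adapter, which is the only one of its kind.

I choose the two black cylinders as the mounts.

```bash
cat > h.py <<'E'
from cell import sensors, read_camera, calibration, bot, nets
import cv2,numpy as np
from scipy.optimize import least_squares
from scipy.spatial.transform import Rotation as R
np.set_printoptions(precision=4,suppress=True)
def camT(name,o=None):
    c=calibration(name)
    if name!='wrist': return c,c['T']
    T=np.eye(4);T[:3,:3]=R.from_rotvec(o['tool_rot']).as_matrix();T[:3,3]=o['tool_pos']
    return c,T@c['tool_from_camera']
def project(name,P,o=None):
    c,T=camT(name,o); p=(np.asarray(P)-T[:3,3])@T[:3,:3]
    x,y,z=p[:,0],-p[:,1],-p[:,2]
    if name=='wrist':
        r=np.hypot(x,y); th=np.arctan2(r,z); k=th/np.maximum(r,1e-9)
        return np.c_[c['cx']+c['fx']*k*x,c['cy']+c['fy']*k*y]
    return np.c_[c['cx']+c['fx']*x/z,c['cy']+c['fy']*y/z]
a=np.linspace(0,2*np.pi,72,endpoint=False)
def ring(d,z): return np.c_[d/2*np.cos(a),d/2*np.sin(a),0*a+z]
def box(x,y,z): return np.array([[sx*x/2,sy*y/2,zz] for sx in(-1,1) for sy in(-1,1) for zz in z])
MOD={'cup':np.r_[ring(.056,0),ring(.056,.032)],
'adapter':np.r_[ring(.033,0),ring(.033,.01),ring(.022,.034),ring(.012,.047)],
'mount_a':np.r_[ring(.05,0),ring(.05,.035),ring(.01,.048)],
'dish':np.r_[ring(.09,0),ring(.09,.01)],'grease_can':np.r_[ring(.066,0),ring(.066,.1)],
'square_tray':box(.062,.062,(0,.01)),'long_tray':box(.086,.168,(0,.01))}
def hullmom(uv):
    h=cv2.convexHull(uv.astype(np.float32)); m=cv2.moments(h)
    return np.array([m['m10']/m['m00'],m['m01']/m['m00']]),m
def ray0(name,uv,z,o=None):
    f=lambda q:(project(name,[[q[0],q[1],z]],o)[0]-uv)
    x0=[.6,0] if name!='wrist' else o['tool_pos'][:2]
    return least_squares(f,x0,x_scale=.1).x
def fit(name,thing,reg,o=None,base=0.):
    """match centroid of hull silhouette"""
    cs,_=cv2.findContours(reg.astype(np.uint8),cv2.RETR_EXTERNAL,cv2.CHAIN_APPROX_NONE)
    cc=max(cs,key=cv2.contourArea); c,m=hullmom(cc[:,0,:])
    P=MOD[thing]
    f=lambda q:hullmom(project(name,P+[q[0],q[1],base],o))[0]-c
    x0=ray0(name,c,base+.015,o)
    s=least_squares(f,x0,diff_step=1e-3,x_scale=.1)
    pm=hullmom(project(name,P+[s.x[0],s.x[1],base],o))[1]
    return s.x,c,m['m00'],pm['m00']
E
python3 - <<'E'
from h import *
read_camera('top')
for n in ['cup','adapter','mount_a','dish','square_tray','long_tray','grease_can','wrench']:
    for d in nets.masks_of('top',n):
        if n in MOD: 
            r=fit('top',n,d['region']); 
            print(n,round(d['confidence'],2),d['extent'],r[0],r[1],'areas',r[2],r[3])
            if 'tray' in n:
                cs,_=cv2.findContours(d['region'].astype(np.uint8),cv2.RETR_EXTERNAL,cv2.CHAIN_APPROX_NONE)
                rc=cv2.minAreaRect(max(cs,key=cv2.contourArea)); B=cv2.boxPoints(rc)
                W=np.array([ray0('top',b,.01) for b in B]); e=np.diff(np.r_[W,W[:1]],axis=0)
                print('  edges',np.linalg.norm(e,axis=1),np.degrees(np.arctan2(e[:,1],e[:,0])))
        else: print(n,d['confidence'],d['extent'])
E
```

```text
cup 0.68 [374.4, 189.1, 392.5, 211.9] [ 0.6547 -0.1253] [382.7679 200.2603] areas 331.0 422.5566194183193
adapter 0.44 [407.4, 286.2, 422.1, 294.8] [ 0.4253 -0.1993] [414.5109 289.5421] areas 107.0 139.90605444042012
adapter 0.17 [318.4, 272.3, 337.7, 287.8] [0.4533 0.0142] [330.2682 280.6767] areas 281.5 133.43617034889758
mount_a 0.75 [245.4, 275.3, 267.4, 297.5] [0.4439 0.2029] [255.4778 286.215 ] areas 345.0 342.3997274739668
mount_a 0.61 [283.4, 293.3, 303.3, 314.7] [0.3926 0.1129] [291.5728 305.7797] areas 296.5 329.15523962443694
mount_a 0.55 [319.7, 273.2, 335.6, 288.2] [0.4518 0.0143] [330.2814 281.025 ] areas 266.5 316.820841208566
dish 0.71 [464.6, 235.7, 497.9, 265.6] [ 0.5295 -0.3764] [482.122 246.939] areas 893.5 1004.1218250030652
dish 0.68 [176.6, 79.7, 514.6, 127.8] [ 0.9128 -0.0362] [344.9021 104.295 ] areas 14076.5 947.5145212295465
square_tray 0.64 [267.7, 200.1, 299.6, 229.6] [0.6338 0.1288] [283.8786 211.6032] areas 538.0 595.2106161483098
  edges [0.06   0.0623 0.0599 0.0621] [ -27.4465 -118.2205  152.3656   61.8713]
long_tray 0.64 [243.9, 274.3, 264.9, 298.2] [0.4441 0.2054] [255.1446 286.2865] areas 317.0 2259.872112099314
  edges [0.0508 0.0481 0.0507 0.0481] [-91.4809 179.0604  88.5201  -0.7666]
long_tray 0.63 [156.5, 224.9, 230.9, 278.4] [0.5355 0.36  ] [194.1745 252.0367] areas 2219.0 2251.4355553321075
  edges [0.1694 0.0868 0.1686 0.0865] [ -70.335  -159.8975  109.5609   20.6357]
grease_can 0.68 [526.5, 286.0, 568.2, 312.7] [ 0.391  -0.5146] [546.4134 300.0196] areas 874.0 963.4038801481947
wrench 0.84 [126.3, 287.1, 158.8, 365.1]
wrench 0.38 [372.6, 188.3, 392.7, 213.4]
```

Emit:
{"method": "play_rows", "body": {
  "series": [
    [3,4,0,0,0,0],
    [6.5,8.5,0,0,0,0],
    [9.5,13,0,0,0,0],
    [12.5,17,0,0,0,0],
    [15.5,21,0,0,0,0],
    [18.5,25,0,0,0,0],
    [21.5,29,0,0,0,0],
    [24.5,33,0,0,0,0],
    [27.5,37,0,0,0,0],
    [30.5,41,0,0,0,0],
    [33.5,45,-1,0,0,0],
    [35.5,48,-2,0,0,0]
  ],
  "hand": 0
}}

```text
time: 1.8
tool_pos: [0.657, -0.1229, 0.2035]
tool_rot: [3.058, 0.717, 0.004]
ft_force: [0.6, 0.3, 0.0]
width: 0.997
```

```bash
cat >> h.py <<'E'
def look(things,pic,cands=None):
    """wrist picture; fit the things; draw outlines"""
    o=sensors.get_obs(); im=read_camera('wrist'); vis=im.copy()
    print('t',round(float(o['time']),2),'tcp',o['tool_pos'],'w',round(float(o['width']),3),'F',o['ft_force'])
    t=R.from_rotvec(o['tool_rot']).as_matrix(); print('tilt axis',t[:,2],'jaw deg',np.degrees(np.arctan2(t[1,1],t[0,1])))
    for n,base in things:
        for d in nets.masks_of('wrist',n):
            try: r=fit('wrist',n,d['region'],o,base)
            except Exception as e: print(n,e); continue
            print(n,round(d['confidence'],2),r[0],'px',r[1],'areas',r[2],r[3])
            cv2.polylines(vis,[cv2.convexHull(project('wrist',MOD[n]+[*r[0],base],o).astype(np.float32)).astype(int)],True,(0,0,255),1)
    cv2.imwrite('pics/'+pic,vis)
E
python3 - <<'E'
from h import *
look([('cup',0),('dish',0)],'w1.png')
E
```

```text
t 1.8 tcp [ 0.657  -0.1229  0.2035] w 0.997 F [0.6331 0.3397 0.035 ]
tilt axis [ 0.0024 -0.0003 -1.    ] jaw deg -63.60303012140986
cup 0.61 [ 0.6518 -0.1237] px [317.8518 229.5402] areas 2914.5 3012.2975710534956
```

View pics/w1.png

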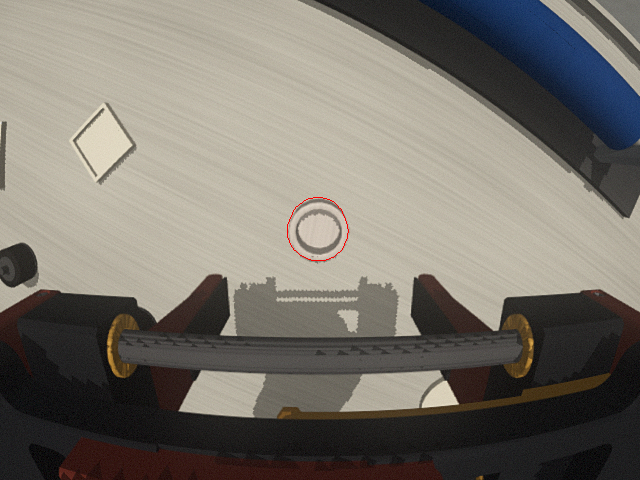

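The red outline sits on the cup at (318,230). Its position, (0.652,-0.124), agrees with the top view to about 3 mm. Next I go down and look again.

Emit:
{"method": "play_rows", "body": {
  "series": [
    [-0.3,0.1,-3,0,0,0],
    [-0.3,0.1,-6,0,0,0],
    [-0.3,0.1,-9,0,0,0],
    [-0.3,0.1,-11,0,0,0],
    [-0.3,0.1,-12.3,0,0,0],
    [-0.3,0.1,-12.3,0,0,0],
    [-0.3,0.1,-12.3,0,0,0]
  ]
}}

```text
time: 2.65
tool_pos: [0.6526, -0.1245, 0.0806]
tool_rot: [3.058, 0.716, 0.001]
ft_force: [-0.1, 0.1, 0.3]
width: 1.001
```

Run:
```python
from h import *
look([('cup',0)],'w2.png')
```

```text
t 2.65 tcp [ 0.6526 -0.1245  0.0806] w 1.001 F [-0.0967  0.1105  0.3317]
tilt axis [ 0.001  -0.0005 -1.    ] jaw deg -63.651398448862885
cup 0.66 [ 0.6519 -0.1241] px [318.704  260.7322] areas 6825.0 7122.135979498271
```

View pics/w2.png

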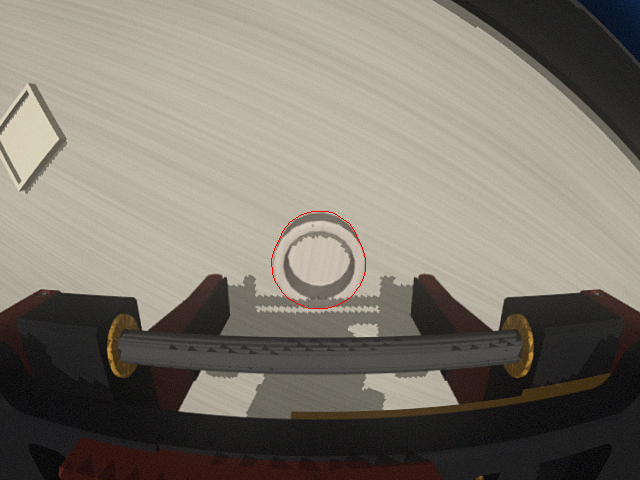

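The outline matches the cup at (319,261), centred to under 1 mm. I go down and close.

Emit:
{"method": "play_rows", "body": {
  "series": [
    [0,0,-2.5,0,0,0],
    [0,0,-5,0,0,0],
    [0,0,-6.3,0,0,0],
    [0,0,-7.1,0,0,0],
    [0,0,-7.1,0,0,0],
    [0,0,-7.1,0,0,0]
  ]
}}

```text
time: 3.35
tool_pos: [0.6529, -0.1237, 0.0096]
tool_rot: [3.058, 0.717, 0.002]
ft_force: [0.4, -0.6, 0.4]
width: 1.0
```

Emit:
{"method": "play_rows", "body": {
  "series": [
    [0,0,0,0,0,0],
    [0,0,0,0,0,0],
    [0,0,0,0,0,0],
    [0,0,0,0,0,0],
    [0,0,0,0,0,0],
    [0,0,0,0,0,0],
    [0,0,0,0,0,0],
    [0,0,0,0,0,0]
  ],
  "hand": 1
}}

```text
time: 4.15
tool_pos: [0.6523, -0.1236, 0.0089]
tool_rot: [3.059, 0.717, 0.0]
ft_force: [-0.7, 0.0, 4.1]
width: 0.633
```

Emit:
{"method": "play_rows", "body": {
  "series": [
    [0,0,1,0,0,0],
    [0,0,3,0,0,0],
    [0,0,6,0,0,0],
    [-1,-1.5,9,0,0,0],
    [-3,-4.5,12,0,0,0],
    [-5.5,-8,14,0,0,0],
    [-8,-11.5,15.1,0,0,0],
    [-10.5,-15,15.1,0,0,0],
    [-13,-18.5,15.1,0,0,0],
    [-15.5,-22,15.1,0,0,0],
    [-18,-25.5,15.1,0,0,0],
    [-19.5,-28,15.1,0,0,0]
  ]
}}

```text
time: 5.35
tool_pos: [0.454, -0.4064, 0.16]
tool_rot: [3.059, 0.712, -0.002]
ft_force: [-0.3, -0.4, -0.6]
width: 0.635
```

Emit:
{"method": "play_rows", "body": {
  "series": [
    [-0.8,-1.2,0,0,0,0],
    [-0.8,-1.2,0,0,0,0],
    [-0.8,-1.2,0,0,0,0]
  ]
}}

```text
time: 5.65
tool_pos: [0.4504, -0.4139, 0.1597]
tool_rot: [-3.057, -0.72, -0.001]
ft_force: [0.4, 0.0, -1.7]
width: 0.633
```

Run:
```python
from h import *
look([('dish',0)],'w3.png')
```

```text
t 5.65 tcp [ 0.4504 -0.4139  0.1597] w 0.633 F [ 0.392   0.0283 -1.7346]
tilt axis [ 0.0007  0.0012 -1.    ] jaw deg -63.501994717899564
dish 0.65 [ 0.5278 -0.3758] px [320.416  130.0831] areas 8846.5 8922.303125674487
```

View pics/w3.png

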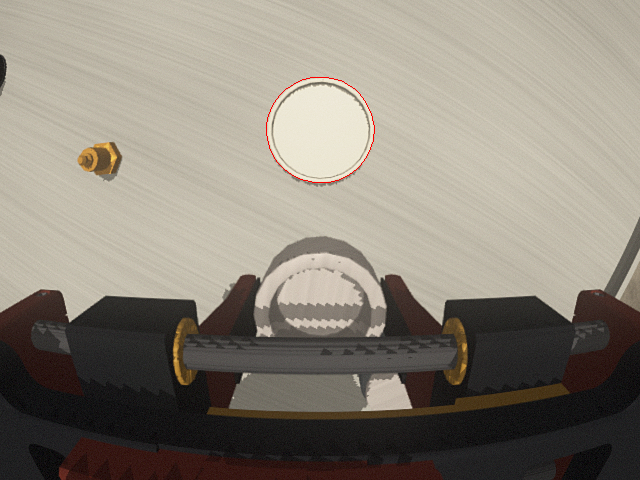

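The dish outline sits at (320,130), so the dish is at (0.528,-0.376), and the cup is held at (320,310). I carry it over and set it down.

Emit:
{"method": "play_rows", "body": {
  "series": [
    [2,1,-1,0,0,0],
    [4.5,2.3,-3,0,0,0],
    [6.5,3.3,-5,0,0,0],
    [7.9,4,-7,0,0,0],
    [7.9,4,-9,0,0,0],
    [7.9,4,-11,0,0,0],
    [7.9,4,-12.5,0,0,0],
    [7.9,4,-13.5,0,0,0],
    [7.9,4,-14.2,0,0,0],
    [7.9,4,-14.6,0,0,0],
    [7.9,4,-14.7,0,0,0],
    [7.9,4,-14.7,0,0,0]
  ]
}}

```text
time: 6.95
tool_pos: [0.5285, -0.3758, 0.0132]
tool_rot: [3.058, 0.717, 0.001]
ft_force: [0.3, -0.4, -1.5]
width: 0.638
```

Run:
```python
from h import *
look([('cup',.004),('dish',0)],'w4.png')
```

```text
t 6.95 tcp [ 0.5285 -0.3758  0.0132] w 0.638 F [ 0.2575 -0.3737 -1.4766]
tilt axis [ 0.0008 -0.0004 -1.    ] jaw deg -63.605796329535494
cup 0.76 [ 0.5336 -0.3732] px [319.5054 292.208 ] areas 10888.0 14745.023963076063
dish 0.98 [ 0.5436 -0.3676] px [318.3509 251.5362] areas 13546.5 27306.21611041634
```

View pics/w4.png

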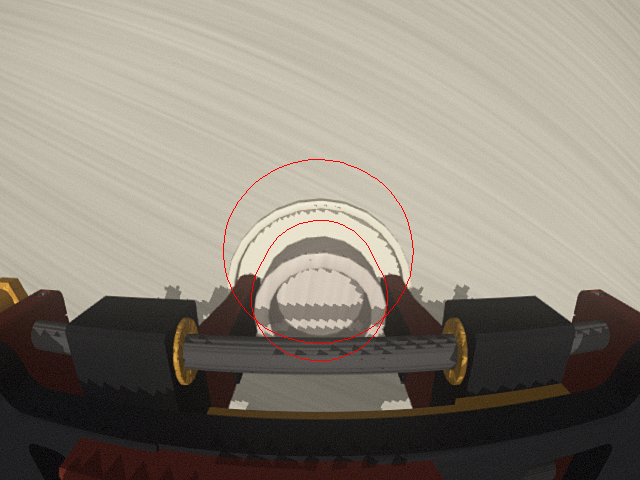

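The cup is centred in the dish at (320,300). The outlines are off because both are partly hidden. The force still shows the cup's full weight, so it hangs just above the floor, and I lower it gently.

Emit:
{"method": "play_rows", "body": {
  "series": [
    [0,0,-0.03,0,0,0],
    [0,0,-0.06,0,0,0],
    [0,0,-0.06,0,0,0]
  ]
}}

```text
time: 7.4
tool_pos: [0.5284, -0.3759, 0.0129]
tool_rot: [3.058, 0.717, 0.001]
ft_force: [-0.3, 1.5, 5.5]
width: 0.634
```

Contact is felt at +5.5 N. I release and lift.

Emit:
{"method": "play_rows", "body": {
  "series": [
    [0,0,0,0,0,0],
    [0,0,0,0,0,0],
    [0,0,0,0,0,0],
    [0,0,0,0,0,0],
    [0,0,0,0,0,0],
    [0,0,0,0,0,0]
  ],
  "hand": 0
}}

```text
time: 8.0
tool_pos: [0.5281, -0.3756, 0.012]
tool_rot: [-3.059, -0.717, 0.0]
ft_force: [0.6, -0.1, 0.4]
width: 0.999
```

Emit:
{"method": "play_rows", "body": {
  "series": [
    [0,0,2,0,0,0],
    [0,0,5,0,0,0],
    [0,0,9,0,0,0],
    [0,0,12,0,0,0],
    [0,0,14,0,0,0],
    [0,0,14,0,0,0],
    [0,0,14,0,0,0]
  ]
}}

```text
time: 8.7
tool_pos: [0.528, -0.3755, 0.1519]
tool_rot: [3.058, 0.717, 0.0]
ft_force: [0.1, 0.4, -0.5]
width: 0.999
```

Run:
```python
from h import *
look([('cup',.004),('dish',0),('adapter',0)],'w5.png')
```

```text
t 8.7 tcp [ 0.528  -0.3755  0.1519] w 0.999 F [ 0.1394  0.4227 -0.5181]
tilt axis [ 0.0001 -0.0001 -1.    ] jaw deg -63.60055058346716
cup 0.92 [ 0.528  -0.3761] px [320.3196 237.1489] areas 4115.0 4267.787906174082
dish 0.93 [ 0.5279 -0.3758] px [319.8801 231.1438] areas 8559.5 8775.154729278293
adapter 0.7 [ 0.4229 -0.1988] px [103.0994 251.1516] areas 1139.0 1224.7580960232299
```

View pics/w5.png

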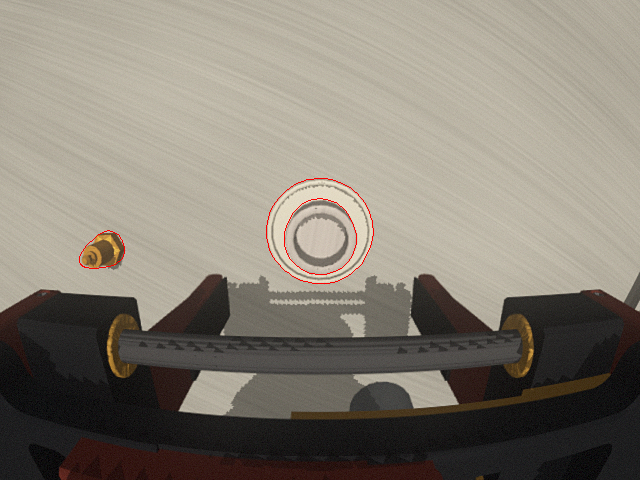

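Cup and dish outlines sit at (320,237) and (320,231), concentric within 0.3 mm, so the cup is placed. The adapter shows at (103,251), which puts it at (0.423,-0.199). I go over it.

Emit:
{"method": "play_rows", "body": {
  "series": [
    [-1,2,0,0,0,0],
    [-3,5,0,0,0,0],
    [-5,8.5,0,0,0,0],
    [-7,12,0,0,0,0],
    [-9,15,-1,0,0,0],
    [-10.4,17.7,-3,0,0,0],
    [-10.4,17.7,-4.2,0,0,0],
    [-10.4,17.7,-4.2,0,0,0],
    [-10.4,17.7,-4.2,0,0,0]
  ]
}}

```text
time: 9.8
tool_pos: [0.4247, -0.1995, 0.11]
tool_rot: [3.059, 0.716, -0.0]
ft_force: [-0.3, 0.8, 0.1]
width: 1.003
```

Run:
```python
from h import *
look([('adapter',0)],'w6.png')
```

```text
t 9.8 tcp [ 0.4247 -0.1995  0.11  ] w 1.003 F [-0.3406  0.7547  0.1108]
tilt axis [-0.0001 -0.0001 -1.    ] jaw deg -63.64808821291154
adapter 0.65 [ 0.423  -0.1987] px [317.7778 245.4005] areas 1545.5 1707.7077394742519
```

View pics/w6.png

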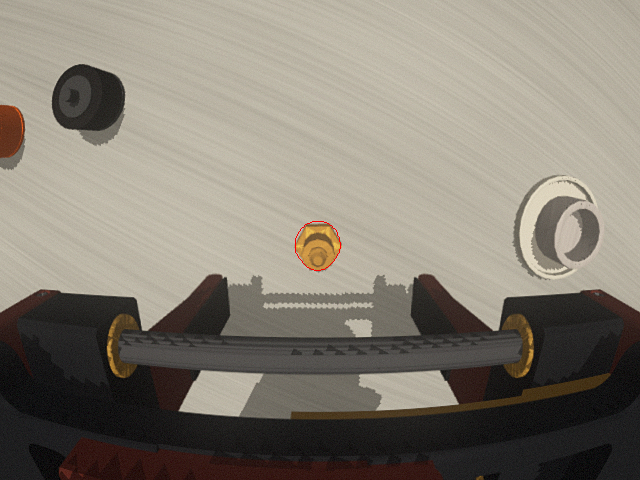

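The adapter shows at (318,245), with the outline matching it and about 1 mm of offset. I go down to the barrel and close.

Emit:
{"method": "play_rows", "body": {
  "series": [
    [-0.1,0,-2.5,0,0,0],
    [-0.1,0,-5,0,0,0],
    [-0.1,0,-7,0,0,0],
    [-0.1,0,-8.5,0,0,0],
    [-0.1,0,-9.4,0,0,0],
    [-0.1,0,-9.7,0,0,0],
    [-0.1,0,-9.7,0,0,0],
    [-0.1,0,-9.7,0,0,0]
  ]
}}

```text
time: 10.7
tool_pos: [0.4238, -0.1989, 0.0137]
tool_rot: [3.058, 0.717, 0.002]
ft_force: [0.4, -0.2, 0.8]
width: 1.0
```

Emit:
{"method": "play_rows", "body": {
  "series": [
    [0,0,0,0,0,0],
    [0,0,0,0,0,0],
    [0,0,0,0,0,0],
    [0,0,0,0,0,0],
    [0,0,0,0,0,0],
    [0,0,0,0,0,0],
    [0,0,0,0,0,0],
    [0,0,0,0,0,0],
    [0,0,0,0,0,0],
    [0,0,0,0,0,0]
  ],
  "hand": 1
}}

```text
time: 11.7
tool_pos: [0.4231, -0.1986, 0.0131]
tool_rot: [-3.059, -0.717, 0.0]
ft_force: [0.7, -0.2, -0.4]
width: 0.244
```

The opening is 0.244, or 21.5 mm, which is the barrel. I lift and go to a viewing spot short of the square tray.

Emit:
{"method": "play_rows", "body": {
  "series": [
    [0,0,1,0,0,0],
    [0,0,3,0,0,0],
    [0,0,6,0,0,0],
    [0.5,1,9,0,0,0],
    [1.5,3.5,12,0,0,0],
    [3,7,14,0,0,0],
    [5,11,14.7,0,0,0],
    [7,15,14.7,0,0,0],
    [9,19.5,14.7,0,0,0],
    [11,23.5,14.7,0,0,0],
    [12.3,27,14.7,0,0,0],
    [13,28.8,14.7,0,0,0]
  ]
}}

```text
time: 12.9
tool_pos: [0.5536, 0.0937, 0.1608]
tool_rot: [-3.056, -0.724, -0.002]
ft_force: [-0.1, -1.1, -1.0]
width: 0.247
```

Emit:
{"method": "play_rows", "body": {
  "series": [
    [0,0,0,0,0,0],
    [0,0,0,0,0,0],
    [0,0,0,0,0,0]
  ]
}}

```text
time: 13.2
tool_pos: [0.5527, 0.0874, 0.1601]
tool_rot: [3.058, 0.714, -0.001]
ft_force: [0.1, -0.6, -1.1]
width: 0.242
```

Run:
```python
from h import *
o=sensors.get_obs()
# set tray model yaw from top view
c,s=np.cos(np.radians(-27.6)),np.sin(np.radians(-27.6))
MOD['square_tray']=MOD['square_tray']@np.array([[c,-s,0],[s,c,0],[0,0,1]]).T
look([('square_tray',0)],'w7.png')
```

```text
t 13.2 tcp [0.5527 0.0874 0.1601] w 0.242 F [ 0.1259 -0.604  -1.1086]
tilt axis [-0.0006 -0.0011 -1.    ] jaw deg -63.7224560565603
square_tray 0.62 [0.6338 0.1298] px [317.206  123.6756] areas 5543.5 5382.109467790928
```

View pics/w7.png

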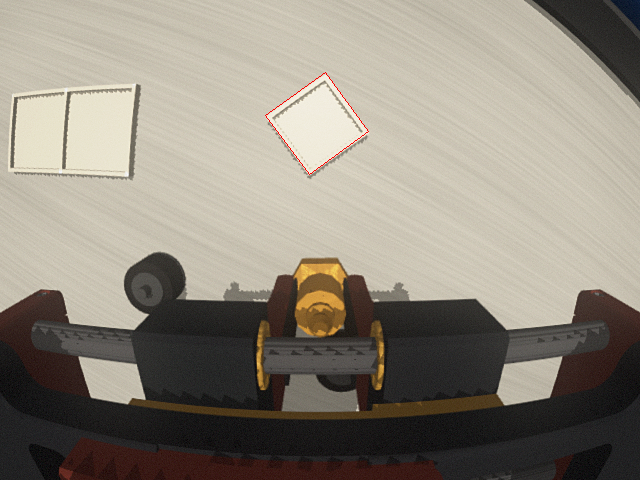

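The tray outline fits at (317,124), so the tray is at (0.634,0.129), agreeing with the top view. I carry the adapter over and lower it.

Emit:
{"method": "play_rows", "body": {
  "series": [
    [2,1,-1,0,0,0],
    [4.5,2.2,-3,0,0,0],
    [6.5,3.2,-5,0,0,0],
    [8.1,4,-7,0,0,0],
    [8.1,4,-9,0,0,0],
    [8.1,4,-11,0,0,0],
    [8.1,4,-12.5,0,0,0],
    [8.1,4,-13.5,0,0,0],
    [8.1,4,-14,0,0,0],
    [8.1,4,-14.2,0,0,0],
    [8.1,4,-14.25,0,0,0],
    [8.1,4,-14.25,0,0,0]
  ]
}}

```text
time: 14.5
tool_pos: [0.6347, 0.1296, 0.0183]
tool_rot: [-3.059, -0.717, -0.002]
ft_force: [0.5, -0.7, -1.1]
width: 0.245
```

Emit:
{"method": "play_rows", "body": {
  "series": [
    [0,0,-0.03,0,0,0],
    [0,0,-0.06,0,0,0],
    [0,0,-0.06,0,0,0]
  ]
}}

```text
time: 14.8
tool_pos: [0.6343, 0.1294, 0.0172]
tool_rot: [3.059, 0.717, 0.0]
ft_force: [0.5, -0.0, -0.9]
width: 0.244
```

Emit:
{"method": "play_rows", "body": {
  "series": [
    [0,0,-0.03,0,0,0],
    [0,0,-0.03,0,0,0],
    [0,0,-0.03,0,0,0]
  ]
}}

```text
time: 15.1
tool_pos: [0.6343, 0.1295, 0.0171]
tool_rot: [3.059, 0.717, 0.001]
ft_force: [-1.5, -2.2, 5.0]
width: 0.241
```

Contact is felt. I release and go up.

Emit:
{"method": "play_rows", "body": {
  "series": [
    [0,0,0,0,0,0],
    [0,0,0,0,0,0],
    [0,0,0,0,0,0],
    [0,0,0,0,0,0],
    [0,0,0,0,0,0],
    [0,0,0,0,0,0],
    [0,0,0,0,0,0],
    [0,0,0,0,0,0]
  ],
  "hand": 0
}}

```text
time: 15.9
tool_pos: [0.6342, 0.1294, 0.0167]
tool_rot: [3.059, 0.717, 0.0]
ft_force: [-1.0, 0.2, -0.2]
width: 0.929
```

Emit:
{"method": "play_rows", "body": {
  "series": [
    [0,0,2,0,0,0],
    [0,0,5,0,0,0],
    [0,0,9,0,0,0],
    [0,0,12,0,0,0],
    [0,0,14,0,0,0],
    [0,0,14,0,0,0],
    [0,0,14,0,0,0]
  ]
}}

```text
time: 16.6
tool_pos: [0.634, 0.1293, 0.1565]
tool_rot: [3.058, 0.717, 0.0]
ft_force: [-0.1, -0.1, -0.4]
width: 1.004
```

Run:
```python
from h import *
c,s=np.cos(np.radians(-27.6)),np.sin(np.radians(-27.6))
MOD['square_tray']=MOD['square_tray']@np.array([[c,-s,0],[s,c,0],[0,0,1]]).T
look([('square_tray',0),('adapter',.004),('mount_a',0)],'w8.png')
```

```text
t 16.6 tcp [0.634  0.1293 0.1565] w 1.004 F [-0.1109 -0.1207 -0.3576]
tilt axis [ 0.0002 -0.0001 -1.    ] jaw deg -63.59729736555511
square_tray 0.89 [0.6332 0.1297] px [318.8461 230.8539] areas 5484.0 5213.0321084447205
adapter 0.87 [0.6342 0.1291] px [320.0562 231.678 ] areas 1130.5 1255.0241669004317
mount_a 0.54 [0.4234 0.1235] px [234.9962 413.6667] areas 131.5 2304.2163996212184
mount_a 0.44 [0.4803 0.0319] px [338.3908 409.0614] areas 127.5 2468.0263798339292
```

View pics/w8.png

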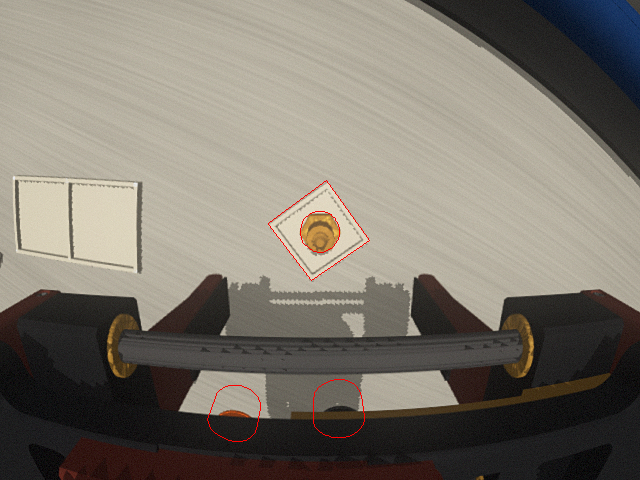

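The adapter stands in the middle of the square tray at (320,232), within 1.5 mm. Next is the black mount at (0.444,0.203). On the way I turn the jaws by +84° so they lie along the long tray's x.

Emit:
{"method": "play_rows", "body": {
  "series": [
    [-1,0.5,0,0,0,7],
    [-2.5,1,0,0,0,14],
    [-4,1.7,0,0,0,21],
    [-6,2.5,0,0,0,28],
    [-8,3.2,0,0,0,35],
    [-10,4,0,0,0,42],
    [-12,4.8,0,0,0,49],
    [-14,5.5,-1,0,0,56],
    [-16,6.3,-2,0,0,63],
    [-17.5,6.9,-3,0,0,70],
    [-18.5,7.2,-4,0,0,77],
    [-19,7.4,-4.6,0,0,84]
  ]
}}

```text
time: 18.0
tool_pos: [0.4423, 0.2034, 0.1093]
tool_rot: [-1.784, -2.584, 0.003]
ft_force: [0.8, -0.4, -0.0]
width: 1.0
```

Emit:
{"method": "play_rows", "body": {
  "series": [
    [0,0,0,0,0,0],
    [0,0,0,0,0,0],
    [0,0,0,0,0,0]
  ]
}}

```text
time: 18.3
tool_pos: [0.4448, 0.2033, 0.1108]
tool_rot: [1.797, 2.577, 0.001]
ft_force: [0.1, 0.9, -0.3]
width: 1.001
```

Run:
```python
from h import *
look([('mount_a',0)],'w9.png')
```

```text
t 18.3 tcp [0.4448 0.2033 0.1108] w 1.001 F [ 0.0988  0.904  -0.3432]
tilt axis [ 0.0004  0.0002 -1.    ] jaw deg 20.226648322505625
mount_a 0.73 [0.4428 0.2046] px [319.0818 247.2872] areas 4545.0 4665.396918640239
mount_a 0.7 [0.4028 0.1295] px [235.9926 317.5467] areas 973.5 4255.510372799123
mount_a 0.59 [0.4439 0.0443] px [257.0005 412.369 ] areas 336.5 3291.0106697829906
```

View pics/w9.png

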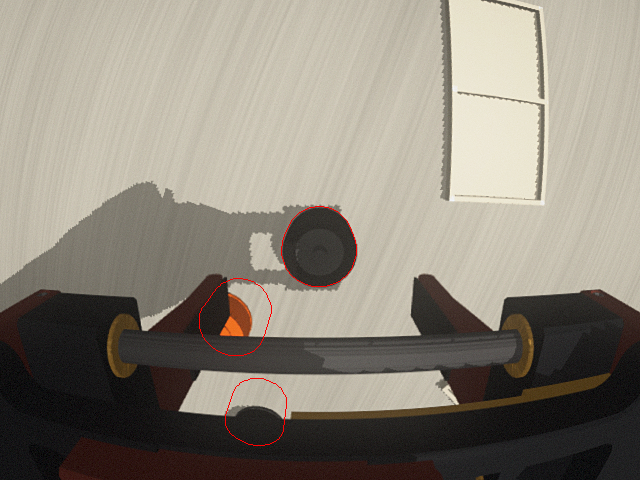

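The black mount shows at (319,247), with the outline matching, and the orange look-alike at (240,318) is clear of the fingers. I go down and grip.

Emit:
{"method": "play_rows", "body": {
  "series": [
    [-0.1,0.15,-2.5,0,0,0],
    [-0.1,0.15,-5,0,0,0],
    [-0.1,0.15,-7.3,0,0,0],
    [-0.1,0.15,-9,0,0,0],
    [-0.1,0.15,-9.8,0,0,0],
    [-0.1,0.15,-10,0,0,0],
    [-0.1,0.15,-10,0,0,0],
    [-0.1,0.15,-10,0,0,0]
  ]
}}

```text
time: 19.2
tool_pos: [0.4438, 0.2052, 0.0115]
tool_rot: [1.793, 2.579, 0.002]
ft_force: [0.1, 0.6, -0.1]
width: 0.999
```

Emit:
{"method": "play_rows", "body": {
  "series": [
    [0,0,0,0,0,0],
    [0,0,0,0,0,0],
    [0,0,0,0,0,0],
    [0,0,0,0,0,0],
    [0,0,0,0,0,0],
    [0,0,0,0,0,0],
    [0,0,0,0,0,0],
    [0,0,0,0,0,0]
  ],
  "hand": 1
}}

```text
time: 20.0
tool_pos: [0.4432, 0.2049, 0.0107]
tool_rot: [1.793, 2.58, 0.0]
ft_force: [0.1, -0.6, 1.3]
width: 0.565
```

The opening is 0.565, or 49.7 mm, as expected. I lift and move to view the long tray.

Emit:
{"method": "play_rows", "body": {
  "series": [
    [0,0,1,0,0,0],
    [0,0,3,0,0,0],
    [0,0,6,0,0,0],
    [1,0.2,9,0,0,0],
    [3,0.5,12,0,0,0],
    [6,1,14,0,0,0],
    [9,1.6,15,0,0,0],
    [12,2.1,15,0,0,0],
    [14.1,2.5,15,0,0,0],
    [14.1,2.5,15,0,0,0],
    [14.1,2.5,15,0,0,0],
    [14.1,2.5,15,0,0,0]
  ]
}}

```text
time: 21.2
tool_pos: [0.5826, 0.2299, 0.1606]
tool_rot: [-1.791, -2.58, 0.002]
ft_force: [-0.3, 0.5, -0.5]
width: 0.562
```

```bash
cat >> h.py <<'E'
c_,s_=np.cos(np.radians(20.2)),np.sin(np.radians(20.2))
MOD['long_tray']=MOD['long_tray']@np.array([[c_,-s_,0],[s_,c_,0],[0,0,1]]).T
def bays(c): return [np.array(c)+k*.041*np.array([-s_,c_]) for k in (1,-1)]
E
python3 - <<'E'
from h import *
look([('long_tray',0)],'w10.png')
print(bays([.5355,.36]))
E
```

```text
t 21.2 tcp [0.5826 0.2299 0.1606] w 0.562 F [-0.2794  0.4801 -0.4637]
tilt axis [-0.0012 -0.0004 -1.    ] jaw deg 20.46041106209595
long_tray 0.7 [0.5367 0.3536] px [321.2575  83.3576] areas 17209.5 18652.522181955195
[array([0.5213, 0.3985]), array([0.5497, 0.3215])]
```

View pics/w10.png

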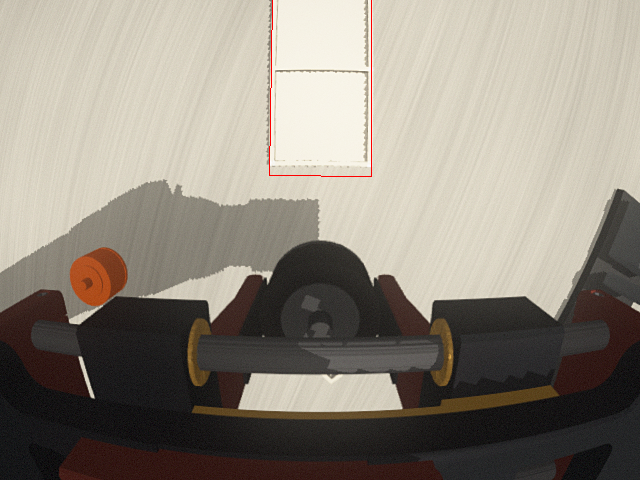

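The tray runs off the top of the picture, so the centroid fit is biased. I use its near corners at (271,166) and (371,167) and the middle wall at (321,71) instead.

Run:
```python
from h import *
o=sensors.get_obs()
print(project('wrist',MOD['long_tray']+[.5355,.36,0],o))
for p in [(271,166),(371,167),(321,71),(321,167),(275,71),(368,71)]: print(p,ray0('wrist',np.array(p),.01,o))
im=cv2.imread('pics/w10.png')
cv2.imwrite('pics/c10.png',cv2.resize(im[0:200,230:410],None,fx=3,fy=3,interpolation=cv2.INTER_NEAREST))
```

```text
[[272.2293 167.3961]
 [270.7296 167.7946]
 [274.5079 -12.0469]
 [273.2174 -16.5942]
 [371.0068 167.9055]
 [372.6048 168.3216]
 [370.3351 -11.4224]
 [371.7601 -15.9439]]
(271, 166) [0.5239 0.2678]
(371, 167) [0.6032 0.2966]
(321, 71) [0.535  0.3585]
(321, 167) [0.5638 0.2814]
(275, 71) [0.4986 0.3457]
(368, 71) [0.5717 0.3731]
```

View pics/c10.png

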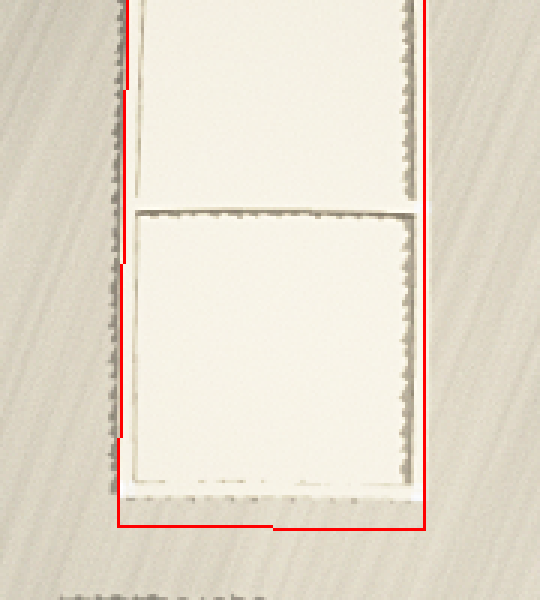

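The middle wall and near edge put the tray centre at about (0.535,0.361), which agrees with the top view. The far bay is then at (0.521,0.3995), and I place the mount there.

Emit:
{"method": "play_rows", "body": {
  "series": [
    [-1,2.5,0,0,0,0],
    [-2,5.5,0,0,0,0],
    [-3.2,8.5,0,0,0,0],
    [-4.4,11.7,0,0,0,0],
    [-5.5,14.7,-2,0,0,0],
    [-6.2,16.7,-4.5,0,0,0],
    [-6.3,17,-7,0,0,0],
    [-6.3,17,-9.5,0,0,0],
    [-6.3,17,-12,0,0,0],
    [-6.3,17,-13.5,0,0,0],
    [-6.3,17,-14.3,0,0,0],
    [-6.3,17,-14.5,0,0,0]
  ]
}}

```text
time: 22.5
tool_pos: [0.5209, 0.3997, 0.0153]
tool_rot: [-1.793, -2.58, 0.001]
ft_force: [-0.9, 0.6, -2.0]
width: 0.57
```

Emit:
{"method": "play_rows", "body": {
  "series": [
    [0,0,-0.05,0,0,0],
    [0,0,-0.05,0,0,0],
    [0,0,-0.1,0,0,0],
    [0,0,-0.1,0,0,0]
  ]
}}

```text
time: 22.9
tool_pos: [0.5215, 0.4001, 0.0153]
tool_rot: [1.793, 2.579, 0.002]
ft_force: [-1.1, 0.1, -0.8]
width: 0.563
```

Emit:
{"method": "play_rows", "body": {
  "series": [
    [0,0,-0.03,0,0,0],
    [0,0,-0.03,0,0,0],
    [0,0,-0.03,0,0,0]
  ]
}}

```text
time: 23.2
tool_pos: [0.5214, 0.4, 0.0148]
tool_rot: [1.793, 2.579, 0.001]
ft_force: [0.3, -0.5, 3.0]
width: 0.564
```

Contact is felt at +3 N. I release and lift.

Emit:
{"method": "play_rows", "body": {
  "series": [
    [0,0,0,0,0,0],
    [0,0,0,0,0,0],
    [0,0,0,0,0,0],
    [0,0,0,0,0,0],
    [0,0,0,0,0,0],
    [0,0,0,0,0,0],
    [0,0,0,0,0,0]
  ],
  "hand": 0
}}

```text
time: 23.9
tool_pos: [0.5211, 0.3999, 0.0143]
tool_rot: [-1.793, -2.58, 0.0]
ft_force: [-0.2, -0.3, 0.1]
width: 1.001
```

Emit:
{"method": "play_rows", "body": {
  "series": [
    [0,0,2,0,0,0],
    [0,0,5,0,0,0],
    [0,0,9,0,0,0],
    [0,0,13,0,0,0],
    [0,0,17,0,0,0],
    [0,0,19,0,0,0],
    [0,0,19,0,0,0],
    [0,0,19,0,0,0]
  ]
}}

```text
time: 24.7
tool_pos: [0.5211, 0.3996, 0.204]
tool_rot: [1.793, 2.579, -0.0]
ft_force: [-0.4, -0.1, -0.7]
width: 1.002
```

Run:
```python
from h import *
look([('long_tray',0),('mount_a',.004)],'w11.png')
o=sensors.get_obs();print(project('wrist',MOD['long_tray']+[.535,.361,0],o))
```

```text
t 24.7 tcp [0.5211 0.3996 0.204 ] w 1.002 F [-0.3957 -0.0585 -0.746 ]
tilt axis [ 0.0001 -0.0003 -1.    ] jaw deg 20.39505373971012
long_tray 0.82 [0.534  0.3618] px [319.608 254.685] areas 13707.5 13444.88392856624
mount_a 0.76 [0.5206 0.3992] px [320.1556 225.9119] areas 2485.0 2544.8853692705743
[[282.086  332.5455]
 [281.2034 336.7638]
 [278.2005 177.2789]
 [277.021  177.9109]
 [360.1253 332.8525]
 [361.0165 337.0758]
 [365.5837 177.6765]
 [366.8208 178.3202]]
```

View pics/w11.png

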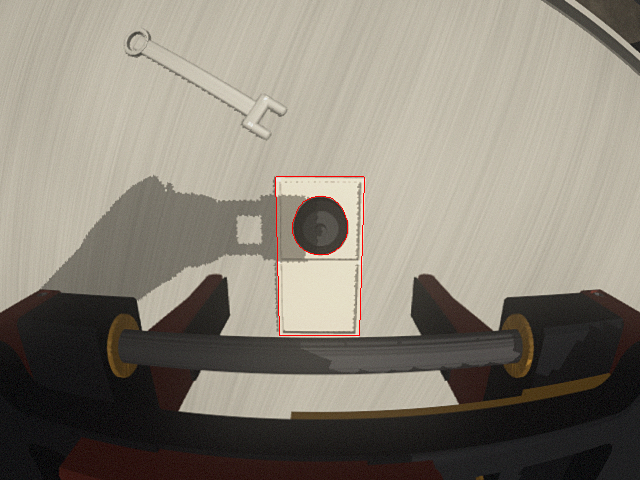

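The first mount stands in the far bay at (320,226), about 2 mm from its middle. Now I go to the second black mount at about (0.450,0.015).

Emit:
{"method": "play_rows", "body": {
  "series": [
    [-0.6,-3,0,0,0,0],
    [-1.3,-7,0,0,0,0],
    [-2,-11,0,0,0,0],
    [-2.8,-15,0,0,0,0],
    [-3.5,-19,0,0,0,0],
    [-4.2,-23,0,0,0,0],
    [-5,-27,0,0,0,0],
    [-5.7,-31,-2,0,0,0],
    [-6.4,-34.5,-4.5,0,0,0],
    [-6.9,-37,-7,0,0,0],
    [-7.1,-38.4,-9,0,0,0],
    [-7.1,-38.4,-9.4,0,0,0]
  ]
}}

```text
time: 26.05
tool_pos: [0.4474, 0.0134, 0.1076]
tool_rot: [-1.795, -2.573, 0.007]
ft_force: [-0.8, 0.6, 0.7]
width: 0.996
```

Emit:
{"method": "play_rows", "body": {
  "series": [
    [0,0,0,0,0,0],
    [0,0,0,0,0,0],
    [0,0,0,0,0,0]
  ]
}}

```text
time: 26.35
tool_pos: [0.4511, 0.0172, 0.1113]
tool_rot: [1.79, 2.58, 0.002]
ft_force: [-0.4, -0.6, 0.7]
width: 1.0
```

Run:
```python
from h import *
look([('mount_a',0)],'w12.png')
```

```text
t 26.35 tcp [0.4511 0.0172 0.1113] w 1.0 F [-0.3776 -0.6296  0.7335]
tilt axis [ 0.0018  0.0006 -1.    ] jaw deg 20.501668842615267
mount_a 0.97 [0.3908 0.1144] px [287.0193  85.9647] areas 4816.5 4803.19854377376
mount_a 0.63 [0.4513 0.0143] px [319.6333 253.3827] areas 4651.0 4643.3537161673885
```

View pics/w12.png

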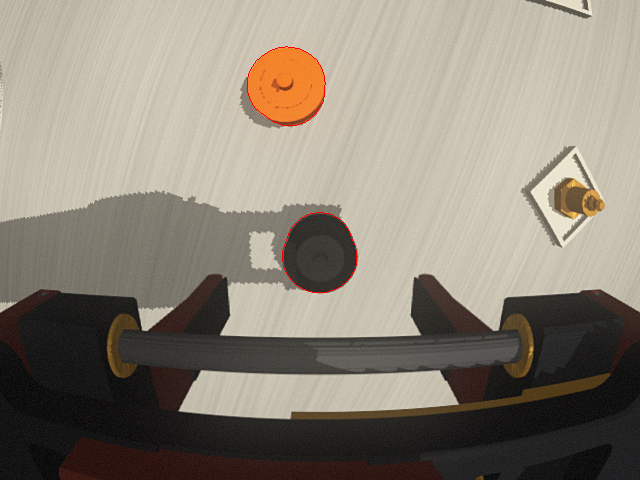

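The black mount shows at (320,253) and the orange one at (287,86), well clear. I grip the black one.

Emit:
{"method": "play_rows", "body": {
  "series": [
    [0.1,-0.1,-2.5,0,0,0],
    [0.1,-0.1,-5,0,0,0],
    [0.1,-0.1,-7.3,0,0,0],
    [0.1,-0.1,-9,0,0,0],
    [0.1,-0.1,-9.8,0,0,0],
    [0.1,-0.1,-10,0,0,0],
    [0.1,-0.1,-10,0,0,0],
    [0.1,-0.1,-10,0,0,0]
  ]
}}

```text
time: 27.25
tool_pos: [0.4519, 0.015, 0.0112]
tool_rot: [1.792, 2.579, 0.001]
ft_force: [0.1, 0.0, -0.7]
width: 1.004
```

Emit:
{"method": "play_rows", "body": {
  "series": [
    [0,0,0,0,0,0],
    [0,0,0,0,0,0],
    [0,0,0,0,0,0],
    [0,0,0,0,0,0],
    [0,0,0,0,0,0],
    [0,0,0,0,0,0],
    [0,0,0,0,0,0],
    [0,0,0,0,0,0]
  ],
  "hand": 1
}}

```text
time: 28.05
tool_pos: [0.4513, 0.0149, 0.0104]
tool_rot: [1.793, 2.58, 0.0]
ft_force: [-0.5, 0.0, 1.9]
width: 0.565
```

The opening is 0.565. I lift and carry it to the near bay at (0.549,0.323).

Emit:
{"method": "play_rows", "body": {
  "series": [
    [0,0,1,0,0,0],
    [0,0,3,0,0,0],
    [0,0,6,0,0,0],
    [0.3,1,9,0,0,0],
    [1.2,3.7,12,0,0,0],
    [2.3,7.2,14,0,0,0],
    [3.5,11,14.5,0,0,0],
    [4.7,15,14.5,0,0,0],
    [6,19,14.5,0,0,0],
    [7.3,23,14.5,0,0,0],
    [8.5,26.8,14,0,0,0],
    [9.4,29.5,12,0,0,0]
  ]
}}

```text
time: 29.25
tool_pos: [0.5461, 0.3139, 0.1325]
tool_rot: [1.79, 2.581, 0.007]
ft_force: [-0.3, -0.1, -1.2]
width: 0.568
```

Emit:
{"method": "play_rows", "body": {
  "series": [
    [0.4,1.35,-2,0,0,0],
    [0.4,1.35,-4.5,0,0,0],
    [0.4,1.35,-7,0,0,0],
    [0.4,1.35,-9.3,0,0,0],
    [0.4,1.35,-10.7,0,0,0],
    [0.4,1.35,-11.3,0,0,0],
    [0.4,1.35,-11.5,0,0,0],
    [0.4,1.35,-11.55,0,0,0],
    [0.4,1.35,-11.6,0,0,0],
    [0.4,1.35,-11.6,0,0,0]
  ]
}}

```text
time: 30.25
tool_pos: [0.5496, 0.3237, 0.0152]
tool_rot: [1.793, 2.579, 0.002]
ft_force: [-0.4, -0.2, -1.4]
width: 0.565
```

Emit:
{"method": "play_rows", "body": {
  "series": [
    [0,0,-0.03,0,0,0],
    [0,0,-0.03,0,0,0],
    [0,0,-0.06,0,0,0],
    [0,0,-0.06,0,0,0]
  ]
}}

```text
time: 30.65
tool_pos: [0.5495, 0.3235, 0.0145]
tool_rot: [1.793, 2.579, 0.001]
ft_force: [-0.8, -0.8, 5.4]
width: 0.559
```

Emit:
{"method": "play_rows", "body": {
  "series": [
    [0,0,0,0,0,0],
    [0,0,0,0,0,0],
    [0,0,0,0,0,0],
    [0,0,0,0,0,0],
    [0,0,0,0,0,0],
    [0,0,0,0,0,0],
    [0,0,0,0,0,0]
  ],
  "hand": 0
}}

```text
time: 31.35
tool_pos: [0.5492, 0.3234, 0.0137]
tool_rot: [-1.793, -2.58, -0.0]
ft_force: [-0.3, 1.1, -0.3]
width: 0.999
```

Emit:
{"method": "play_rows", "body": {
  "series": [
    [0,0,2,0,0,0],
    [0,0,5,0,0,0],
    [0,0,9,0,0,0],
    [0,0,13,0,0,0],
    [0.3,-1,17,0,0,0],
    [0.7,-2,19,0,0,0],
    [0.7,-2,19,0,0,0],
    [0.7,-2,19,0,0,0],
    [0.7,-2,19,0,0,0]
  ]
}}

```text
time: 32.25
tool_pos: [0.5551, 0.3033, 0.2021]
tool_rot: [-1.791, -2.579, 0.003]
ft_force: [0.1, -0.1, 0.4]
width: 1.002
```

Run:
```python
from h import *
look([('long_tray',0),('mount_a',.004)],'w13.png')
im=read_camera('top')
cv2.imwrite('pics/top13.png',im)
for n,b in [('cup',.004),('adapter',.004),('mount_a',.004),('dish',0),('square_tray',0),('long_tray',0),('grease_can',0),('wrench',0)]:
    for d in nets.masks_of('top',n):
        print(n,round(d['confidence'],2),d['extent'],fit('top',n,d['region'],None,b)[0] if n in MOD else '')
```

```text
t 32.25 tcp [0.5551 0.3033 0.2021] w 1.002 F [ 0.1074 -0.1287  0.4387]
tilt axis [-0.0024 -0.001  -1.    ] jaw deg 20.441907557146745
long_tray 0.73 [0.5338 0.3618] px [321.8003 157.8358] areas 15551.0 15254.237986440887
mount_a 0.83 [0.5488 0.3228] px [322.2584 204.6458] areas 2551.5 2546.849087035749
mount_a 0.81 [0.409  0.1386] px [144.9401 318.6712] areas 256.0 2051.9400782537414
mount_a 0.68 [0.5207 0.3996] px [322.9416 113.7223] areas 2571.5 2581.827776532504
mount_a 0.57 [0.9088 0.3643] px [605.5136 281.9473] areas 2548.0 1536.2097287056968
cup 0.95 [475.6, 234.2, 496.2, 258.4] [ 0.5301 -0.3777]
adapter 0.73 [471.9, 234.9, 494.5, 257.7] [ 0.5312 -0.3799]
adapter 0.69 [277.0, 206.3, 291.9, 218.5] [0.6358 0.1293]
square_tray 0.9 [268.4, 196.4, 298.3, 229.2] [0.6346 0.1286]
long_tray 0.7 [473.8, 236.8, 497.6, 258.3] [ 0.5321 -0.3812]
long_tray 0.61 [160.6, 226.7, 224.3, 280.9] [0.4911 0.4197]
grease_can 0.93 [524.8, 287.3, 565.1, 313.4] [ 0.3906 -0.5132]
grease_can 0.2 [467.9, 232.1, 500.8, 267.3] [ 0.5253 -0.363 ]
wrench 0.77 [126.0, 289.9, 158.5, 367.9]
```

View pics/w13.png

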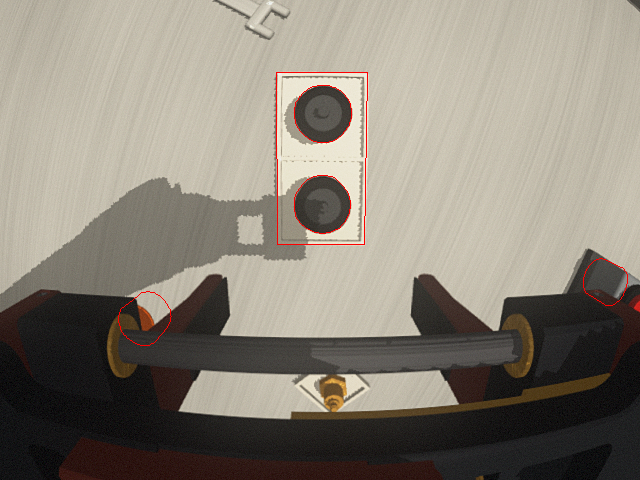

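View pics/top13.png

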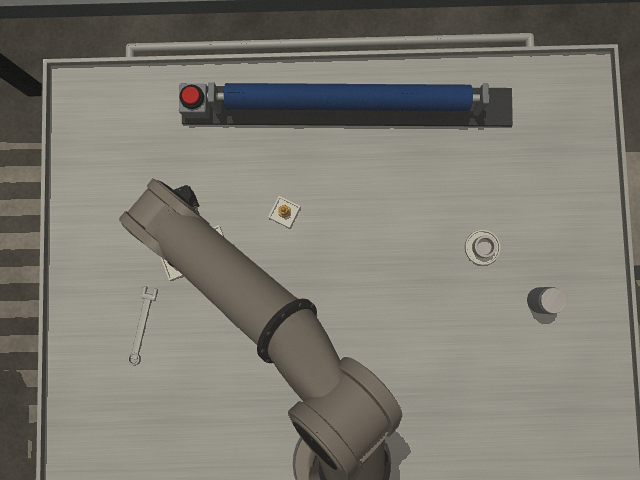

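The wrist view shows both mounts at (323,114) and (322,205), centred in their bays. The top view shows the cup in the dish at (485,246), the adapter in its tray at (285,212), and the can at (550,300) and wrench at (142,325) unmoved. The robot is clear, so I hand in.

```bash
python3 -c "
from cell import bot
print(bot.sign_off())"
```

```text
the job is handed in; nothing more can be done
None
```

All four parts are in their trays in the required order, and I handed the job in at about 32 s; no verdict was reported. The cup went into the dish first, then the adapter into the square tray, then a black mount into the far bay and the other into the near bay. Each was lowered until the wrist force showed floor contact, then released.

**Position checks:** the last wrist-camera fits put the cup within about 0.3 mm and the adapter within about 1.5 mm of their tray middles. Both mounts are within about 2 mm of their bay middles.

**Bystanders:** the can's measured position changed by about 1.5 mm, within the measuring error. The wrench looks the same in the top view. The rig was never approached, and the orange look-alike was left alone.

**Checks that disagreed:**
- The top camera read 2–3 mm different from the wrist camera throughout, so I used the wrist values for grasping.
- In the final top picture the arm hid the long tray. The network's fit there was off, and it also put low-value labels on wrong things, so the mounts were confirmed only by the wrist picture.

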